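# Swing the bench magnifier over the board

### The arm

A 7-joint arm with a two-finger parallel gripper is mounted at the origin on a cart in front of the work surface, level with it; the furniture and walls round the work are solid. World frame = base frame: x ahead of the robot, y to its left, z up, the work surface at z = 0. Lengths are in m, angles in rad, forces in N, time in s.
With the tool pointing down it reaches from about 0.4 to 0.85 m from the base axis. Payload 4.5 kg.
Tool frame: the origin (TCP) lies between the finger pads; the fingertips stand 25 mm ahead of it and the grasp point (between the pads) lies 6 mm ahead of it (r.tips_ahead is the distance from the TCP to the fingertips, in m); z points along the fingers, y is the direction in which the jaws open and shut (so a half turn about z gives the same grasp; the last joint's range is limited). The gripper opens to 88 mm and grips with 3 to 60 N. Pads are 18 mm wide; open, the fingers measure 123 mm over their backs; the gripper's body (75 mm by 187 mm) begins 45 mm behind the grasp point.
Start: joints at [1.254, 0.689, -0.195, 1.565, 0.157, 0.902, -0.215], TCP at [0.215, -0.587, 0.233] pointing down, gripper open.
Joint ranges: [-3.01, 3.01], [-0.46, 2.08], [-1.47, 1.51], [0.13, 2.56], [-1, 4.14], [0.04, 2.09], [-2.66, 2.66]. Speed limits (rad/s): [2.57, 2.57, 3.14, 3.14, 3.14, 3.14, 3.14].

### API

Orientations are given as a unit quaternion [x, y, z, w].
In Python, from plant import r, imaging gives the robot as it stands.
- The arm moves only by the tool send_rows, never from a script. Its argument "moves" is one flat list of numbers, 6 for each row, row after row: the shift along the tool's x, y, z in m, then the turn, a rotation vector about the tool's x, y, z in degrees. A call has exactly 5 rows; each row is the pose to reach, as a shift and turn from the pose measured when the call began, along the tool's axes at that moment; what a row does not reach only later rows make up. A row lasts 1/12 s, in which the tool goes at most 41.7 mm and 7.16 degrees, less where a joint would pass 70% of its speed; a pose out of reach is approached as far as the arm can. A call with a gripper value outside its range is refused whole. "claw" is the closure, from -1 (fully open) to 1 (shut), so that 0 is half open, set as the call begins (left out, the last holds). The fingers move at their own pace and stop on an object; "grip_force" is the grip in N (left out, the last holds). Time passes only in rows, so rows that repeat a pose let the fingers close, or fill a call up. It gives the time, the measured TCP pose, the force and the opening at its end, in the units of the state.
- r.get_state(): the state, without advancing time (a new reading comes with each control period).
- imaging.snapshot(name): name is "scene" or "side" or "wrist"; returns a dict with "image" (384x512x3 uint8, red, green, blue), "depth" (384x512 float32, m along the optical axis (not along the pixel's ray), 0 where there is no reading), "mtx" (3x3 intrinsics, pixels), "rvec" (rotation vector, rad) and "tvec" (3), from world to camera coordinates, as OpenCV has them. Camera axes: x right, y down, z forward; pixel columns grow to the right and rows downward; lengths in m; the calibration is good to about 2 mm. A picture is of the moment at which its call begins.
- r.finish_job(): hands the job in, once; it reports no verdict.
Trained networks look in a picture, given as the dict that the camera call returned (one of the last four; its "shot" number tells which), for a name from the list of things; names that differ only in an ending like _2 or _b are one class to them, and where a whole thing is asked for, a point or a joint stands for the part that bears it (a point fixed in the world has none). Each returns a list of dicts, best first, with "score" (0 to 1); they miss things now and then, are a little off and sometimes report something else, mostly with a low value. They report only what shows in the picture. A call takes as long as a camera call.
- imaging.look_for(query, picture): "box" ([centre column, centre row, width, height] as shares, 0 to 1, of the picture: columns of its width, rows of its height, round what is visible of it).
- imaging.silhouettes(query, picture): "pixels" (384x512 bool, what is visible of it) and "box" ([centre column, centre row, width, height] as shares, 0 to 1, of the picture: columns of its width, rows of its height, round what is visible of it).
- imaging.pinpoint(query, picture): "point" ([column, row] as shares, 0 to 1, of the picture: columns of its width, rows of its height: a listed point, or the origin of a listed thing).
The state is a dict: "clock": time; "q": joint angles; "qd": joint speeds; "joint_torque": joint torques, N m; "tool_pos": TCP position; "eef_rot": TCP orientation; "contact_force": force on the tool from outside, world axes, zero at the start; "moment": the same for the moment, N m; "opening": opening from 0.0 (shut) to 1.0 (fully open).
Only numpy, scipy, OpenCV 4.12 (cv2) and the standard library are available. Lean on these libraries where they do the work, as an engineer would, in place of code of your own. Each camera call takes 0.05 s, during which the arm holds its last target.

### The job

Bring the swing-arm magnifier over the small blue oblong circuit board on the work mat: push its two-part arm round with a fingertip until the lens stands centred over that board, and leave it there. Push the arm gently and do not grip it, and keep off the lens glass. Do not move the boards, and leave everything else on the bench where it lies.

Things in the scene. Friction and masses are not known exactly. Their poses are not given: they have to be found in the camera images.
- magnifier: the white bench magnifier, 234 mm high: a heavy round base 150 mm across that does not move, and a column rising from its middle; origin at the centre of the base's underside. The column carries a two-part arm of white tubes 18 mm thick that swings level: main arm from column to elbow, above it the forearm from elbow to lens head. Joint housings 36 mm across
- shoulder_axis (a point): point on the axis of the column, 178 mm above the bench (height of the main arm); the main arm turns about the vertical through it
- elbow_axis (a point): point on the vertical axis of the elbow, 212 mm above the bench (height of the forearm); the forearm turns about it. It moves with the main arm
- lens_center (a point): centre of the lens, 212 mm above the bench. The lens head is a white ring 130 mm across outside, 24 mm high (200 to 224 mm above the bench); the clear opening is 98 mm across
- lens_glass: the clear glass in the ring, 107 mm across; origin at its centre. Not to be touched
- main_arm (a joint): angle of the main arm about the column, rad: at 0 it points 1.0 rad clockwise (from above) of the magnifier's -x axis, and it grows anticlockwise; range -0.8 to 2.6. Tube axis 178 mm above the bench, elbow axis 200 mm from column axis, tube bare from 30 to 170 mm out. Stays where it is left: friction 0.5 N m (4 to 5 N pushed at 110 mm); pushing it carries the forearm along
- fore_arm (a joint): angle of the forearm to the main arm, rad: 0 straight on, grows anticlockwise from above; range -2.4 to 2.4. Tube axis 212 mm above the bench, lens centre 210 mm from elbow axis, tube bare from 30 to 130 mm out. Stays where it is left: friction 0.09 N m (1 N pushed at 110 mm), so pushing it turns the elbow and leaves the main arm still
- work_mat: dark grey silicone mat, 150 x 200 x 4 mm, fixed on the bench; origin at the centre of its underside. Both boards lie on it
- module_1: the oblong blue circuit board, crowded with pale parts, a green terminal block at one end, 26 x 50 mm (x, y), 12 mm high, loose on the mat; origin under its centre
- module_2: another board, square and green with a blue relay, 34 x 34 mm, 12 mm high, loose on the mat beside it; origin under its centre. Not the one wanted
- flux_jar: jar with a green lid, 42 mm across, 37 mm high, loose; origin under its centre
- paste_jar: jar with a yellow lid, 34 mm across, 43 mm high, loose; origin under its centre
- side_cutters: red-handled cutters, 41 x 119 x 13 mm, loose; origin under the middle
- heat_sink: grey finned heat sink, 25 x 40 x 22 mm, loose; origin under its centre
- driver_yellow: yellow screwdriver, 130 mm long, 12 mm thick, loose; origin under the middle

How it is judged:
At the end, for the whole second after the job is handed in: the lens centre stands within 30 mm of the blue board's centre, seen from above; the arm is at rest; both boards lie within 8 mm of where they were (horizontal distance between lens_center and module_1 below 0.03 m and velocity of joint main_arm between -0.03 and 0.03 rad/s and velocity of joint fore_arm between -0.03 and 0.03 rad/s and not (distance of module_1 from where it was at the start of the episode above 0.008 m) and not (distance of module_2 from where it was at the start of the episode above 0.008 m)); the robot touches nothing.
It fails at once if the magnifier's arm is gripped or pushed hard: more than 30 N between the fingers and the magnifier (contact force between the fingers and magnifier above 30 N).
It fails at once if the lens glass is touched (contact force between anything else and lens_glass above 0.3 N).
It fails at once if a board is moved or lifted by more than 8 mm (distance of any of module_1, module_2 from where it was at the start of the episode above 0.008 m).
It fails at once if one of the other loose things is moved or lifted by more than 15 mm (distance of any of flux_jar, paste_jar, side_cutters, heat_sink, driver_yellow from where it was at the start of the episode above 0.015 m).
It also fails if it takes over 58 s, if anything falls off the work surface, if the arm or the gripper's body presses on something with over 40 N, if the wrist force passes 120 N, or if a joint passes its speed limit or range.

## Working session

There is one attempt and no reset: what is moved stays moved. The work goes in short steps, Python scripts to look and compute and a tool call to move; the robot and the scene stay as the last step left them, time stands still between calls to the robot, and variables do not carry over. Pictures are saved under pics/ and viewed, and the job is handed in when it is done.

Besides the shell and the picture viewer there is one more tool, called after "Call:" as a command line: name --argument value ..., lists and objects as JSON in quotes. send_rows: Moves the arm, as the interface text tells. Its arguments: {"type":"object","properties":{"moves":{"type":"array"},"claw":{"type":"number"},"grip_force":{"type":"number"}},"required":["moves"]}

```bash
ls; mkdir -p pics; cat > h.py <<'E'
import numpy as np, cv2
from plant import r, imaging
def save(p,n): cv2.imwrite('pics/'+n+'.png', cv2.cvtColor(p['image'],cv2.COLOR_RGB2BGR))
def world(p,col,row,z=None,depth=None):
    R=cv2.Rodrigues(np.array(p['rvec'],float))[0]; t=np.array(p['tvec'],float).ravel()
    ray=np.linalg.inv(p['mtx'])@np.array([col,row,1.0])
    c=-R.T@t; d=R.T@ray
    s=(z-c[2])/d[2] if z is not None else depth
    return c+s*d
E
python3 - <<'E'
from h import *
s=r.get_state(); print({k:np.round(v,3) for k,v in s.items()}, r.tips_ahead)
for n in ['scene','side']:
    p=imaging.snapshot(n); save(p,n+'0')
    for q,z in [('shoulder_axis',.178),('elbow_axis',.212),('lens_center',.212),('module_1',.008),('module_2',.008),('magnifier',0)]:
        for o in imaging.pinpoint(q,p)[:2]:
            c,w=o['point'][0]*512,o['point'][1]*384
            print(n,q,round(o['score'],2),round(c),round(w),np.round(world(p,c,w,z=z),3))
E
```

```text
pics
{'clock': np.float64(0.0), 'q': array([ 1.254,  0.69 , -0.195,  1.566,  0.157,  0.902, -0.215]), 'qd': array([-0.   , -0.001, -0.001, -0.001, -0.001,  0.002,  0.001]), 'joint_torque': array([-0.0000e+00, -5.2757e+01, -1.2670e+00, -1.5343e+01, -5.3000e-02,
        6.0000e-03,  0.0000e+00]), 'tool_pos': array([ 0.215, -0.586,  0.233]), 'eef_rot': array([ 0.985,  0.175, -0.   , -0.001]), 'contact_force': array([-0.367,  0.116, -0.018]), 'moment': array([-0.04 ,  0.028,  0.014]), 'opening': np.float64(0.999)} 0.025
scene shoulder_axis 0.92 252 157 [ 0.716 -0.018  0.178]
scene shoulder_axis 0.73 278 278 [0.235 0.251 0.178]
scene elbow_axis 0.86 228 180 [0.606 0.151 0.212]
scene lens_center 0.96 206 233 [0.438 0.322 0.212]
scene lens_center 0.49 253 156 [0.673 0.008 0.212]
scene module_1 0.54 316 218 [ 0.483 -0.118  0.008]
scene module_1 0.45 301 233 [ 0.455 -0.027  0.008]
scene module_2 0.54 316 218 [ 0.483 -0.118  0.008]
scene module_2 0.45 301 233 [ 0.455 -0.027  0.008]
scene magnifier 0.93 251 201 [ 0.708 -0.001  0.   ]
side shoulder_axis 0.9 301 141 [ 0.707 -0.006  0.178]
side elbow_axis 0.84 229 153 [0.597 0.153 0.212]
side lens_center 0.89 148 185 [0.459 0.31  0.212]
side lens_center 0.27 321 260 [ 0.359 -0.11   0.212]
side module_1 0.58 318 259 [ 0.473 -0.106  0.008]
side module_1 0.54 281 257 [ 0.457 -0.012  0.008]
side module_2 0.58 318 259 [ 0.473 -0.106  0.008]
side module_2 0.54 281 257 [ 0.457 -0.012  0.008]
side magnifier 0.67 184 195 [0.591 0.295 0.   ]
side magnifier 0.56 296 181 [ 0.712 -0.003  0.   ]
```

View pics/scene0.png

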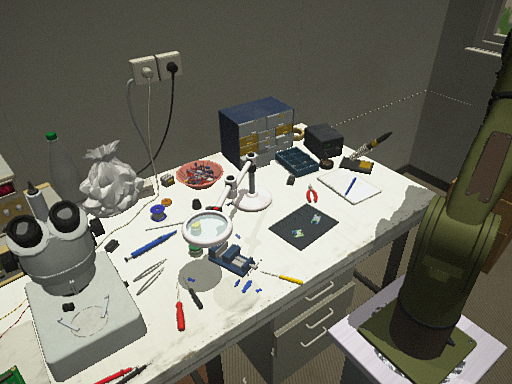

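View pics/side0.png

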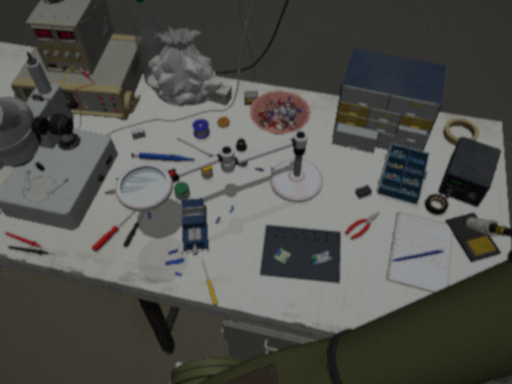

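The scene view shows the magnifier column near (250,160), elbow (228,180) and lens (206,230). The boards are on the mat at about (301,233) and (316,218). I'll zoom in to tell the two boards apart.

```bash
python3 - <<'E'
import cv2,numpy as np
a=cv2.imread('pics/scene0.png')[195:255,260:350]; b=cv2.imread('pics/side0.png')[220:285,255:350]
a=cv2.resize(a,(630,420),interpolation=cv2.INTER_CUBIC);b=cv2.resize(b,(630,431),interpolation=cv2.INTER_CUBIC)
cv2.imwrite('pics/za.png',a);cv2.imwrite('pics/zb.png',b)
c=cv2.imread('pics/side0.png')[115:225,105:335]; cv2.imwrite('pics/zc.png',cv2.resize(c,None,fx=3.4,fy=3.4,interpolation=cv2.INTER_CUBIC))
E
```

```text
(no output)
```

View pics/za.png

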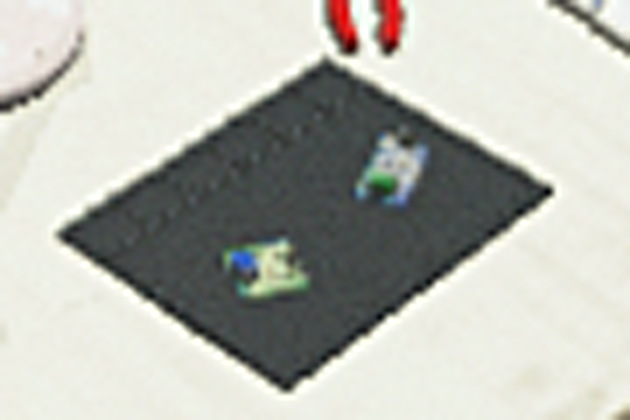

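View pics/zb.png

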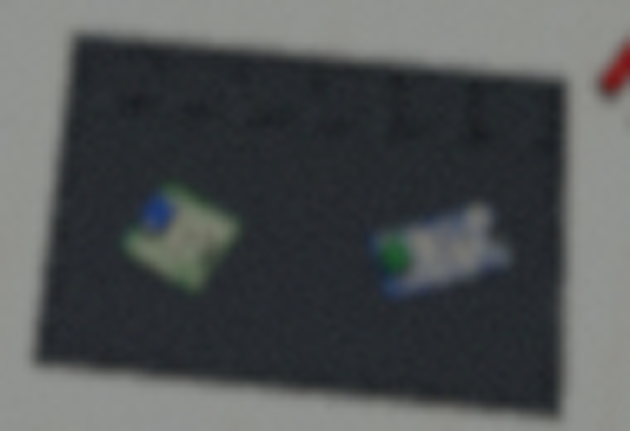

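View pics/zc.png

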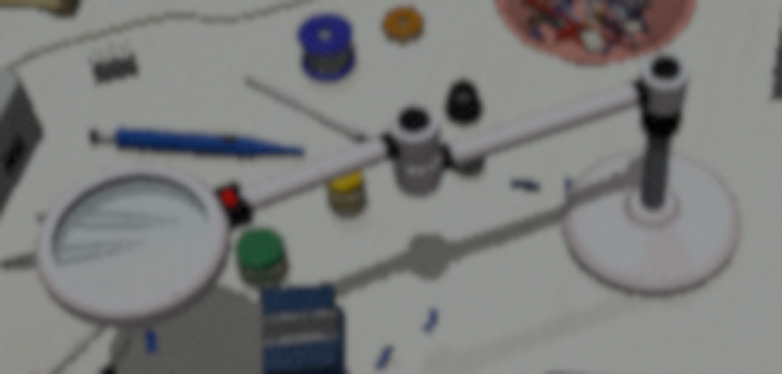

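The blue oblong board is the right-hand one, at scene (316,219) and side (321,258). The green square with the blue relay is the left-hand one. Next I'll fit the magnifier's geometry to both views.

```bash
cat >> h.py <<'E'
from scipy.optimize import least_squares
def proj(p,X): return cv2.projectPoints(np.array(X,float).reshape(-1,3),np.array(p['rvec'],float),np.array(p['tvec'],float),np.array(p['mtx'],float),None)[0].reshape(-1,2)
def fk(v):
    S=np.array([v[0],v[1]]);E=S+.2*np.array([np.cos(v[2]),np.sin(v[2])]);L=E+.21*np.array([np.cos(v[3]),np.sin(v[3])])
    return S,E,L
def pts(v):
    S,E,L=fk(v); return np.array([[*S,.178],[*E,.212],[*L,.212]])
def obs(p,thr=.6):
    O=[]
    for q in ['shoulder_axis','elbow_axis','lens_center']:
        o=imaging.pinpoint(q,p)
        O.append((np.array(o[0]['point'])*[512,384],o[0]['score']) if o and o[0]['score']>thr else None)
    return O
def fit(ps,v0=(.711,-.01,2.17,2.3),fixS=None,thr=.6):
    data=[(p,obs(p,thr)) for p in ps]
    def f(v):
        if fixS is not None: v=[*fixS,*v]
        e=[]
        for p,O in data:
            P=proj(p,pts(v))
            for i,o in enumerate(O):
                if o is not None: e+=list((P[i]-o[0]))
        return np.array(e)
    s=least_squares(f,v0 if fixS is None else v0[2:],loss='soft_l1',f_scale=2)
    v=s.x if fixS is None else np.array([*fixS,*s.x])
    return v,np.round(f(s.x),1)
E
python3 - <<'E'
from h import *
a=imaging.snapshot('scene');b=imaging.snapshot('side')
v,e=fit([a,b]); print(np.round(v,3),np.rad2deg(v[2:]),e); print([np.round(x,3) for x in fk(v)])
for p in (a,b):
  for q in ['module_1','module_2','work_mat']:
    for o in imaging.silhouettes(q,p)[:2]:
        m=o['pixels']; yx=np.argwhere(m); c=yx.mean(0)[::-1]+0
        W=[world(p,x,y,depth=p['depth'][y,x]) for y,x in yx if p['depth'][y,x]>0]
        print(q,round(o['score'],2),m.sum(),np.round(c,1),np.round(world(p,*c,z=.009),3),np.round(np.median(W,axis=0),3))
R=cv2.Rodrigues(np.array(a['rvec']))[0];print(-R.T@np.ravel(a['tvec']))
E
```

```text
[ 0.713 -0.003  2.225  2.292] [127.46383942 131.29580873] [-2.7  0.8  0.4  2.7 -0.6 -2.2  5.4  0.3  0.1 -0.9 -0.9  1.9]
[array([ 0.713, -0.003]), array([0.592, 0.156]), array([0.453, 0.313])]
module_1 0.65 102 [296.8 233. ] [ 0.463 -0.014  0.009] [ 0.464 -0.015  0.006]
module_1 0.58 73 [315.6 218.8] [ 0.479 -0.113  0.009] [ 0.479 -0.114  0.007]
module_2 0.65 102 [296.8 233. ] [ 0.463 -0.014  0.009] [ 0.464 -0.015  0.006]
module_2 0.58 73 [315.6 218.8] [ 0.479 -0.113  0.009] [ 0.479 -0.114  0.007]
work_mat 0.64 1564 [302.3 225.8] [ 0.479 -0.052  0.009] [ 0.486 -0.057  0.005]
module_1 0.62 1168 [143.3 185.3] [0.59  0.414 0.009] [0.451 0.316 0.217]
module_1 0.55 2834 [157.8 181.9] [0.611 0.378 0.009] [0.462 0.298 0.219]
module_2 0.62 1168 [143.3 185.3] [0.59  0.414 0.009] [0.451 0.316 0.217]
module_2 0.55 2834 [157.8 181.9] [0.611 0.378 0.009] [0.462 0.298 0.219]
work_mat 0.66 3893 [301.2 253.7] [ 0.478 -0.061  0.009] [ 0.482 -0.061  0.005]
[-0.22166542  0.63335069  0.85531331]
```

```bash
cat >> h.py <<'E'
def cloud(p):
    R=cv2.Rodrigues(np.array(p['rvec'],float))[0]; t=np.array(p['tvec'],float).ravel()
    y,x=np.mgrid[:384,:512]; d=p['depth'].ravel().astype(float)
    X=(np.linalg.inv(p['mtx'])@np.c_[x.ravel(),y.ravel(),np.ones(d.size)].T)*d
    W=(R.T@(X-t[:,None])).T
    return W[d>0]
def ringfit(W):
    # ring top: z .219-.227
    from scipy.optimize import least_squares
E
python3 - <<'E'
from h import *
a=imaging.snapshot('scene');b=imaging.snapshot('side')
T=np.zeros((300,300,3),np.uint8)
for k,p in enumerate((a,b)):
    W=cloud(p); W=W[(W[:,2]>.15)&(W[:,2]<.26)&(W[:,0]>.3)&(W[:,0]<.9)&(abs(W[:,1]-.15)<.35)]
    for w in W:
        i=int((w[0]-.3)*500);j=int((.5-w[1])*500)
        if 0<=i<300 and 0<=j<300: T[299-i,j]=[(0,200,0),(0,100,255)][k] if w[2]<.228 else (255,255,0)
    c=W[(np.hypot(W[:,0]-.713,W[:,1]+.003)<.05)]; 
    for lo,hi in [(.15,.19),(.19,.21),(.21,.23),(.225,.24)]:
        q=c[(c[:,2]>lo)&(c[:,2]<hi)]; print(k,lo,len(q),np.round(q.mean(0),3) if len(q) else '',np.round([q[:,0].min(),q[:,0].max(),q[:,1].min(),q[:,1].max()],3) if len(q) else '')
cv2.imwrite('pics/top0.png',cv2.resize(T,(600,600),interpolation=cv2.INTER_NEAREST))
E
```

```text
0 0.15 86 [0.694 0.004 0.175] [ 0.676  0.713 -0.018  0.036]
0 0.19 57 [ 0.705 -0.003  0.196] [ 0.693  0.723 -0.022  0.011]
0 0.21 0  
0 0.225 0  
1 0.15 193 [0.691 0.004 0.176] [ 0.675  0.707 -0.021  0.036]
1 0.19 131 [ 0.703 -0.003  0.197] [ 0.684  0.724 -0.02   0.024]
1 0.21 0  
1 0.225 0
```

View pics/top0.png

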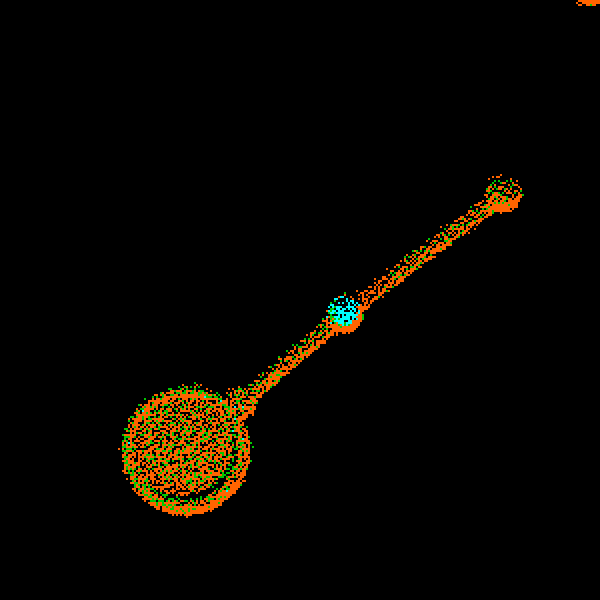

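```bash
cat >> h.py <<'E'
from scipy.spatial.transform import Rotation as Ro
def go(x,y,z,yaw):
    s=r.get_state(); R=Ro.from_quat(s['eef_rot']); 
    G=Ro.from_euler('z',yaw,degrees=True)*Ro.from_quat([1,0,0,0])
    d=R.inv().apply(np.array([x,y,z])-s['tool_pos']); w=np.rad2deg((R.inv()*G).as_rotvec())
    print('t',round(float(s['clock']),2),'pos',np.round(s['tool_pos'],4),'F',np.round(s['contact_force'],1),'open',round(float(s['opening']),2))
    print('shift',np.round(d,4),'turn',np.round(w,2),'rows/5:',np.round(d/5,4),np.round(w/5,2))
E
python3 -c "
from h import *
go(.35,-.39,.33,-13)"
```

```text
t 1.5 pos [ 0.2148 -0.587   0.2333] F [-0.3 -0.2 -0. ] open 1.0
shift [ 0.1947 -0.1385 -0.0967] turn [1.00e-02 0.00e+00 3.31e+01] rows/5: [ 0.0389 -0.0277 -0.0193] [0.   0.   6.62]
```

Call:
send_rows --moves '[0.02,-0.012,-0.025,0,0,6.6,0.05,-0.035,-0.05,0,0,13.2,0.085,-0.06,-0.075,0,0,19.8,0.118,-0.083,-0.097,0,0,26.4,0.15,-0.107,-0.097,0,0,33]' --claw 1 --grip_force 5

```text
clock: 1.92
tool_pos: [0.3132, -0.4461, 0.3317]
eef_rot: [0.993, -0.116, 0.002, 0.002]
contact_force: [1.0, -0.3, 0.0]
opening: 0.646
```

```bash
python3 -c "
from h import *
go(.696,.111,.33,-47)"
```

```text
t 1.92 pos [ 0.3132 -0.4461  0.3317] F [ 1.  -0.3  0. ] open 0.65
shift [ 2.439e-01 -6.305e-01  3.000e-04] turn [ 0.14 -0.34 33.66] rows/5: [ 4.880e-02 -1.261e-01  1.000e-04] [ 0.03 -0.07  6.73]
```

Call:
send_rows --moves '[0.014,-0.036,0,0,0,6.7,0.028,-0.073,0,0,0,13.4,0.042,-0.11,0,0,0,20,0.056,-0.146,0,0,0,27,0.07,-0.182,0,0,-0.3,33.6]'

```text
clock: 2.33
tool_pos: [0.4239, -0.2834, 0.3315]
eef_rot: [0.916, -0.401, 0.0, 0.001]
contact_force: [0.2, -0.9, 0.9]
opening: 0.266
```

```bash
python3 -c "
from h import *
go(.696,.111,.33,-47)"
```

```text
t 2.33 pos [ 0.4239 -0.2834  0.3315] F [ 0.2 -0.9  0.9] open 0.27
shift [-0.1052 -0.4674  0.0005] turn [ 0.11 -0.1  -0.29] rows/5: [-0.021  -0.0935  0.0001] [ 0.02 -0.02 -0.06]
```

Call:
send_rows --moves '[-0.009,-0.04,0,0,0,0,-0.018,-0.08,0,0,0,0,-0.027,-0.12,0,0,0,0,-0.036,-0.16,0,0,0,0,-0.045,-0.2,0,0,0,0]'

```text
clock: 2.75
tool_pos: [0.5412, -0.1126, 0.3313]
eef_rot: [0.916, -0.401, 0.001, 0.001]
contact_force: [0.3, -0.2, -0.2]
opening: -0.0
```

```bash
python3 -c "
from h import *
go(.7,.113,.30,-47)"
```

```text
t 2.75 pos [ 0.5412 -0.1126  0.3313] F [ 0.3 -0.2 -0.2] open -0.0
shift [-0.058  -0.2698  0.0308] turn [ 0.09 -0.12 -0.27] rows/5: [-0.0116 -0.054   0.0062] [ 0.02 -0.02 -0.05]
```

Call:
send_rows --moves '[-0.009,-0.04,0,0,0,0,-0.018,-0.08,0,0,0,0,-0.027,-0.12,0,0,0,0,-0.036,-0.16,0,0,0,0,-0.045,-0.2,0,0,0,0]'

```text
clock: 3.17
tool_pos: [0.6583, 0.0583, 0.331]
eef_rot: [0.916, -0.401, 0.001, 0.001]
contact_force: [0.7, -1.4, 0.2]
opening: 0.007
```

```bash
python3 -c "
from h import *
go(.7,.113,.30,-47)"
```

```text
t 3.17 pos [0.6583 0.0583 0.331 ] F [ 0.7 -1.4  0.2] open 0.01
shift [-0.0119 -0.0678  0.0309] turn [ 0.08 -0.12 -0.23] rows/5: [-0.0024 -0.0136  0.0062] [ 0.02 -0.02 -0.05]
```

Call:
send_rows --moves '[-0.004,-0.025,0,0,0,0,-0.008,-0.05,0,0,0,0,-0.012,-0.067,0,0,0,0,-0.012,-0.068,0.015,0,0,0,-0.012,-0.068,0.03,0,0,0]'

```text
clock: 3.58
tool_pos: [0.7011, 0.1155, 0.3007]
eef_rot: [0.917, -0.399, 0.001, 0.0]
contact_force: [1.0, 0.3, -0.8]
opening: 0.005
```

```bash
python3 -c "
from h import *
p=imaging.snapshot('side');save(p,'side1')
p=imaging.snapshot('wrist');save(p,'wrist1')
go(.7,.113,.191,-47)"
```

```text
t 3.68 pos [0.6984 0.1134 0.2978] F [-0.4 -0.3 -0.1] open 0.01
shift [ 0.0015 -0.0015  0.1068] turn [ 0.37  0.07 -0.2 ] rows/5: [ 0.0003 -0.0003  0.0214] [ 0.07  0.01 -0.04]
```

View pics/side1.png

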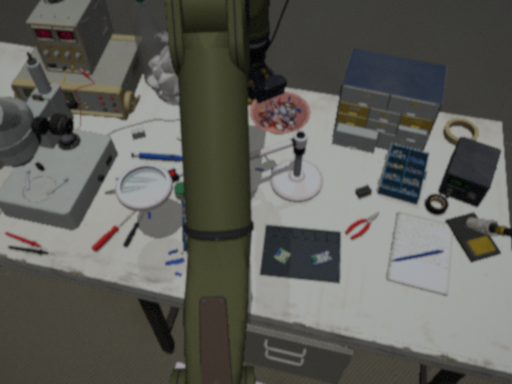

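View pics/wrist1.png

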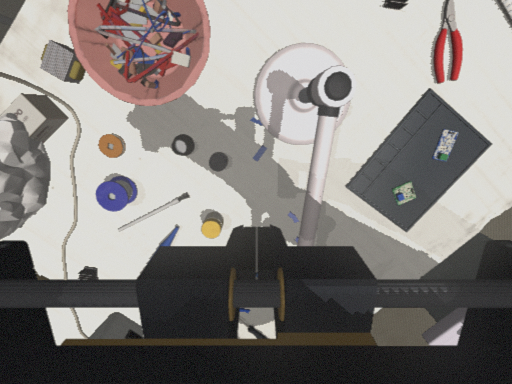

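The wrist view shows the closed fingers (col 257) well clear on the far side of the main tube (col ~315). I'll descend.

Call:
send_rows --moves '[0.0015,-0.0015,0.022,0,0,0,0.0015,-0.0015,0.045,0,0,0,0.0015,-0.0015,0.067,0,0,0,0.0015,-0.0015,0.088,0,0,0,0.0015,-0.0015,0.107,0,0,0]'

```text
clock: 4.1
tool_pos: [0.7, 0.1127, 0.1906]
eef_rot: [0.916, -0.401, -0.002, 0.003]
contact_force: [-0.8, 0.2, 1.0]
opening: 0.008
```

```bash
python3 -c "
from h import *
p=imaging.snapshot('wrist');save(p,'wrist2')
p=imaging.snapshot('scene');save(p,'scene2')
go(.648,.0745,.191,-47)"
```

```text
t 4.2 pos [0.6978 0.1125 0.1882] F [-0.5 -0.6  0. ] open 0.01
shift [-0.0059  0.0624 -0.0021] turn [ 0.67  0.28 -0.21] rows/5: [-0.0012  0.0125 -0.0004] [ 0.13  0.06 -0.04]
```

View pics/wrist2.png

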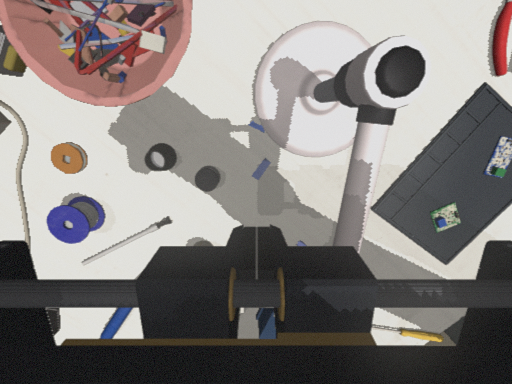

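View pics/scene2.png

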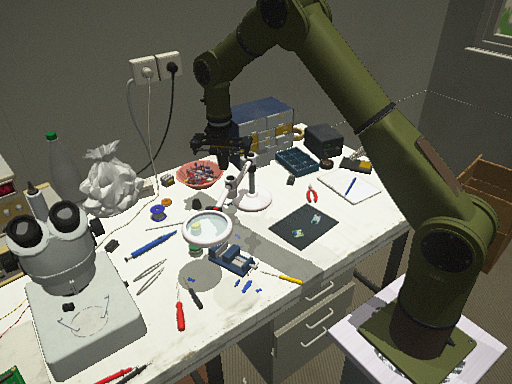

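Call:
send_rows --moves '[-0.001,0.008,-0.002,0,0,0,-0.002,0.016,-0.002,0,0,0,-0.003,0.022,-0.002,0,0,0,-0.003,0.026,-0.002,0,0,0,-0.003,0.03,-0.002,0,0,0]'

```text
clock: 4.62
tool_pos: [0.6743, 0.0942, 0.192]
eef_rot: [0.916, -0.401, -0.004, 0.004]
contact_force: [-1.0, 0.6, 1.0]
opening: 0.005
```

```bash
python3 -c "
from h import *
go(.6334,.0655,.191,-47)"
```

```text
t 4.62 pos [0.6743 0.0942 0.192 ] F [-1.   0.6  1. ] open 0.01
shift [-0.0067  0.0495  0.0015] turn [ 0.57  0.21 -0.23] rows/5: [-0.0013  0.0099  0.0003] [ 0.11  0.04 -0.05]
```

Call:
send_rows --moves '[0,0.004,0.001,0,0,0,-0.001,0.008,0.001,0,0,0,-0.0015,0.012,0.001,0,0,0,-0.002,0.016,0.001,0,0,0,-0.003,0.02,0.001,0,0,0]'

```text
clock: 5.03
tool_pos: [0.6573, 0.0825, 0.1911]
eef_rot: [0.916, -0.401, -0.004, 0.004]
contact_force: [-0.5, -0.4, 0.5]
opening: 0.007
```

```bash
python3 -c "
from h import *
go(.6334,.0655,.191,-47)"
```

```text
t 5.03 pos [0.6573 0.0825 0.1911] F [-0.5 -0.4  0.5] open 0.01
shift [-0.0037  0.0291  0.0004] turn [ 0.57  0.21 -0.22] rows/5: [-0.0007  0.0058  0.0001] [ 0.11  0.04 -0.04]
```

```bash
python3 -c "
from h import *
p=imaging.snapshot('wrist');save(p,'wrist3')
p=imaging.snapshot('scene');save(p,'scene3')
q=imaging.snapshot('side')
z=p['image'][110:250,160:300];cv2.imwrite('pics/z3.png',cv2.resize(z[:,:,::-1],None,fx=4,fy=4,interpolation=cv2.INTER_CUBIC))
W=np.r_[cloud(p),cloud(q)]
for c,n in ((W,'x'),):
  m=c[(c[:,2]>.2)&(c[:,2]<.24)&(c[:,0]>.3)&(c[:,0]<.66)&(c[:,1]>.2)&(c[:,1]<.5)]; print(m[:,:2].min(0),m[:,:2].max(0))
print(r.get_state()['contact_force'])
"
```

```text
[0.38483356 0.20077421] [0.55522742 0.37903149]
[-0.48688427 -0.08669792  0.00056493]
```

View pics/wrist3.png

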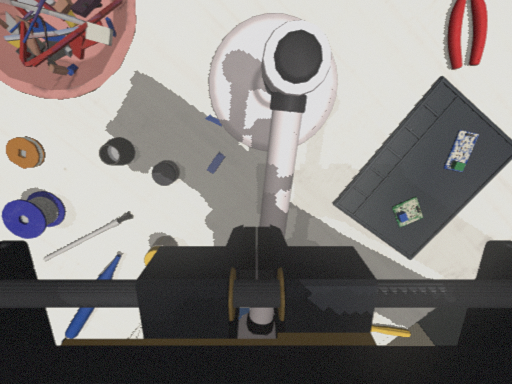

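View pics/z3.png

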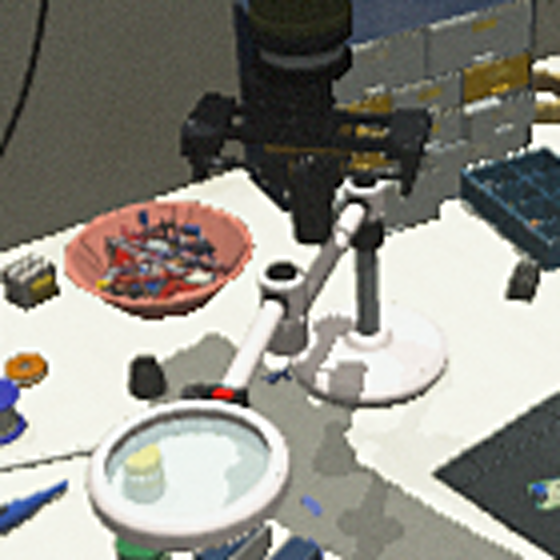

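No force yet and the lens hasn't moved, so the finger is just short of contact. I'll continue slowly.

Call:
send_rows --moves '[0,0.003,0,0,0,0,-0.001,0.006,0,0,0,0,-0.001,0.009,0,0,0,0,-0.0015,0.012,0,0,0,0,-0.002,0.015,0,0,0,0]'

```text
clock: 5.6
tool_pos: [0.6447, 0.0736, 0.1913]
eef_rot: [0.916, -0.401, -0.004, 0.004]
contact_force: [0.0, 0.9, 0.5]
opening: 0.003
```

```bash
cat >> h.py <<'E'
def lens(verbose=True):
    W=np.r_[cloud(imaging.snapshot('scene')),cloud(imaging.snapshot('side'))]
    return W
E
python3 -c "
from h import *
go(.6334,.0655,.191,-47)
W=lens(); m=W[(W[:,2]>.15)&(W[:,2]<.245)&(W[:,0]>.3)&(W[:,0]<.8)&(W[:,1]>-.3)&(W[:,1]<.5)]
T=np.zeros((600,800,3),np.uint8)
for w in m: T[int(599-(w[0]-.2)*1000),int((.5-w[1])*1000)]=(0,200,0) if w[2]<.2 else (0,100,255) if w[2]<.226 else (255,255,0)
cv2.imwrite('pics/top3.png',T)
"
```

```text
t 5.6 pos [0.6447 0.0736 0.1913] F [0.  0.9 0.5] open 0.0
shift [-0.0017  0.0138  0.0005] turn [ 0.59  0.22 -0.24] rows/5: [-0.0003  0.0028  0.0001] [ 0.12  0.04 -0.05]
```

View pics/top3.png

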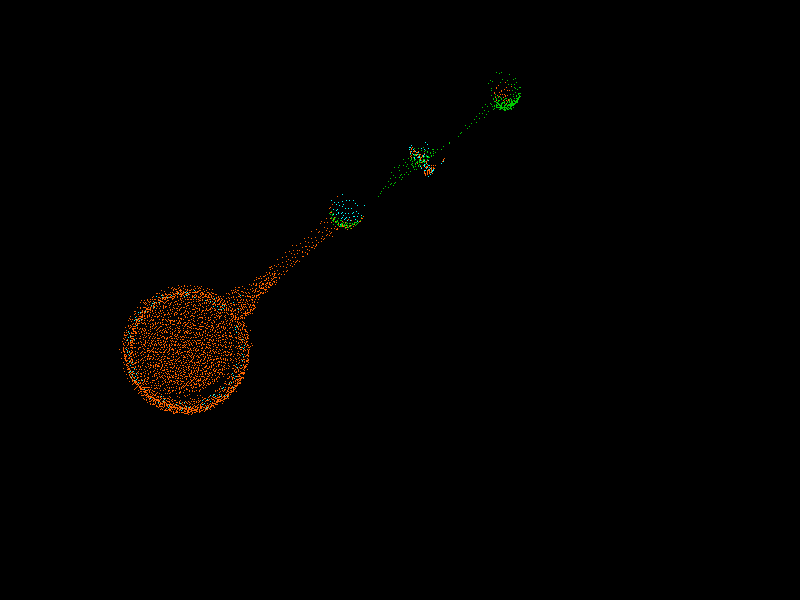

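```bash
python3 -c "
from h import *
print(r.tips_ahead, r.get_state()['tool_pos'],r.get_state()['contact_force'])
for n in ('scene','side'):
  p=imaging.snapshot(n); save(p,n+'4')
  W=cloud(p); m=W[(np.hypot(W[:,0]-.645,W[:,1]-.074)<.03)&(W[:,2]>.1)]
  print(n,np.histogram(m[:,2],bins=np.arange(.1,.3,.01)))
  b=m[m[:,2]<.2]; print(np.round(b[np.argsort(b[:,2])][:25],3))
p=imaging.snapshot('scene')
z=p['image'][110:210,190:290];cv2.imwrite('pics/z4.png',cv2.resize(z[:,:,::-1],None,fx=6,fy=6,interpolation=cv2.INTER_CUBIC))
"
```

```text
0.025 [0.64447578 0.07331585 0.19138856] [ 0.18831557 -1.01342551  0.98964302]
scene (array([ 0,  0,  0,  0,  0,  0,  0,  7, 38,  7, 21, 30, 33, 29, 35,  8,  5,
       16, 42]), array([0.1 , 0.11, 0.12, 0.13, 0.14, 0.15, 0.16, 0.17, 0.18, 0.19, 0.2 ,
       0.21, 0.22, 0.23, 0.24, 0.25, 0.26, 0.27, 0.28, 0.29]))
[[0.652 0.057 0.176]
 [0.632 0.083 0.177]
 [0.629 0.089 0.177]
 [0.657 0.049 0.178]
 [0.638 0.074 0.178]
 [0.643 0.071 0.178]
 [0.644 0.066 0.179]
 [0.627 0.093 0.18 ]
 [0.63  0.088 0.18 ]
 [0.632 0.082 0.181]
 [0.647 0.064 0.181]
 [0.65  0.059 0.182]
 [0.636 0.08  0.182]
 [0.631 0.087 0.183]
 [0.639 0.078 0.183]
 [0.651 0.085 0.184]
 [0.628 0.093 0.184]
 [0.641 0.073 0.184]
 [0.645 0.07  0.184]
 [0.647 0.072 0.184]
 [0.631 0.091 0.185]
 [0.649 0.067 0.185]
 [0.634 0.085 0.185]
 [0.651 0.069 0.185]
 [0.642 0.087 0.185]]
side (array([ 0,  0,  0,  0,  0,  0,  0, 14, 33,  6, 19, 23, 15,  7,  1,  1,  1,
        4, 49]), array([0.1 , 0.11, 0.12, 0.13, 0.14, 0.15, 0.16, 0.17, 0.18, 0.19, 0.2 ,
       0.21, 0.22, 0.23, 0.24, 0.25, 0.26, 0.27, 0.28, 0.29]))
[[0.649 0.067 0.172]
 [0.642 0.076 0.174]
 [0.642 0.073 0.174]
 [0.631 0.086 0.176]
 [0.633 0.082 0.177]
 [0.634 0.079 0.177]
 [0.643 0.069 0.178]
 [0.637 0.08  0.178]
 [0.632 0.084 0.178]
 [0.645 0.069 0.179]
 [0.641 0.071 0.179]
 [0.63  0.086 0.18 ]
 [0.645 0.067 0.18 ]
 [0.64  0.073 0.18 ]
 [0.639 0.078 0.18 ]
 [0.633 0.084 0.18 ]
 [0.639 0.075 0.181]
 [0.634 0.077 0.182]
 [0.647 0.067 0.182]
 [0.64  0.081 0.182]
 [0.631 0.086 0.183]
 [0.632 0.082 0.183]
 [0.641 0.071 0.183]
 [0.635 0.082 0.183]
 [0.644 0.071 0.184]]
```

View pics/z4.png

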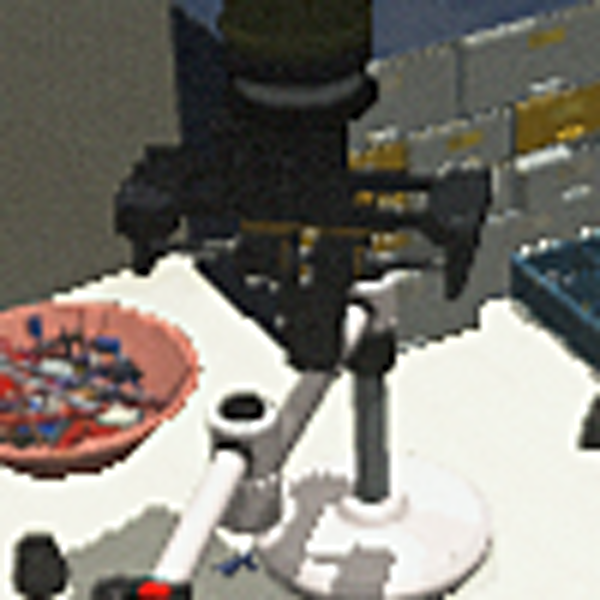

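```bash
python3 -c "
from h import *
p=imaging.snapshot('scene')
for z in (.166,.18,.19,.2,.22): 
  q=proj(p,[[.6445,.0733,z]])[0]; print(z,q,(q-[190,110])*6)
W=cloud(p)
m=W[(np.hypot(W[:,0]-.645,W[:,1]-.074)<.12)&(W[:,2]>.188)&(W[:,2]<.26)]
for lo in np.arange(.19,.26,.01):
  q=m[(m[:,2]>lo)&(m[:,2]<lo+.01)]; q=q[(q[:,0]-.645)*.682-(q[:,1]-.074)*.731<10]
  u=(q[:,:2]-[.6445,.0733])@np.array([[-.731,.682],[-.682,-.731]]); print(round(lo,2),len(q),np.round(np.percentile(u,[0,10,50,90,100],axis=0).T,3).tolist() if len(q) else '')
"
```

```text
0.166 [242.3434833  178.15796667] [314.0608998  408.94780003]
0.18 [242.18101324 174.57717815] [313.08607944 387.46306891]
0.19 [242.06364486 171.99041622] [312.38186914 371.94249732]
0.2 [241.94516009 169.37904956] [311.67096053 356.27429733]
0.22 [241.70477708 164.08108433] [310.22866247 324.48650597]
0.19 51 [[-0.012, -0.006, 0.005, 0.02, 0.023], [-0.113, -0.108, 0.083, 0.1, 0.104]]
0.2 38 [[-0.013, -0.009, -0.001, 0.01, 0.014], [-0.117, -0.108, -0.009, -0.005, 0.001]]
0.21 49 [[-0.028, -0.013, -0.002, 0.01, 0.015], [-0.119, -0.11, -0.012, -0.005, 0.013]]
0.22 91 [[-0.03, -0.024, -0.006, 0.009, 0.016], [-0.118, -0.112, -0.099, -0.005, 0.009]]
0.23 64 [[-0.026, -0.02, -0.009, 0.013, 0.017], [-0.111, -0.104, -0.087, -0.005, 0.009]]
0.24 31 [[-0.019, -0.015, -0.004, 0.014, 0.017], [-0.011, -0.011, -0.008, 0.004, 0.008]]
0.25 11 [[-0.015, -0.012, -0.009, 0.007, 0.018], [-0.013, -0.01, -0.008, 0.002, 0.004]]
0.26 0
```

The tip is actually at about z=0.19, level with the reported TCP, so it passed above the tube untouched. I'll back off and come in 25 mm lower.

Call:
send_rows --moves '[0,-0.012,-0.003,0,0,0,0.001,-0.03,-0.003,0,0,0,0.003,-0.047,-0.003,0,0,0,0.004,-0.06,0.0,0,0,0,0.004,-0.062,0.005,0,0,0]'

```text
clock: 6.32
tool_pos: [0.6952, 0.1159, 0.1859]
eef_rot: [0.917, -0.399, -0.003, 0.002]
contact_force: [-0.3, 0.2, -0.1]
opening: 0.007
```

```bash
python3 -c "
from h import *
go(.69,.106,.166,-47)"
```

```text
t 6.32 pos [0.6952 0.1159 0.1859] F [-0.3  0.2 -0.1] open 0.01
shift [0.0038 0.0104 0.0199] turn [ 0.35  0.19 -0.09] rows/5: [0.0008 0.0021 0.004 ] [ 0.07  0.04 -0.02]
```

Call:
send_rows --moves '[0.001,0,0.01,0,0,0,0.002,0,0.02,0,0,0,0.002,0.01,0.02,0,0,0,0.002,0.02,0.02,0,0,0,0.002,0.028,0.02,0,0,0]'

```text
clock: 6.73
tool_pos: [0.6741, 0.0936, 0.1646]
eef_rot: [0.917, -0.4, -0.004, 0.003]
contact_force: [1.0, -1.2, -0.5]
opening: 0.006
```

Call:
send_rows --moves '[0,0.004,0,0,0,0,0,0.008,0,0,0,0,0,0.012,0,0,0,0,0,0.015,0,0,0,0,0,0.018,0,0,0,0]'

```text
clock: 7.15
tool_pos: [0.6622, 0.0836, 0.1649]
eef_rot: [0.917, -0.399, -0.003, 0.001]
contact_force: [3.4, 3.2, -3.5]
opening: 0.005
```

```bash
python3 -c "
from h import *
go(.6334,.0655,.166,-47)"
```

```text
t 7.15 pos [0.6622 0.0836 0.1649] F [ 3.4  3.2 -3.5] open 0.0
shift [-0.0063  0.0334 -0.0009] turn [ 0.25  0.25 -0.08] rows/5: [-0.0013  0.0067 -0.0002] [ 0.05  0.05 -0.02]
```

Call:
send_rows --moves '[-0.001,0.005,0,0,0,0,-0.002,0.01,0,0,0,0,-0.003,0.015,0,0,0,0,-0.003,0.02,0,0,0,0,-0.003,0.024,0,0,0,0]'

```text
clock: 7.57
tool_pos: [0.6457, 0.0709, 0.1658]
eef_rot: [0.917, -0.399, 0.0, -0.001]
contact_force: [6.3, 1.8, -2.1]
opening: 0.007
```

```bash
cat >> h.py <<'E'
def topfit(g=None):
    W=lens()
    m=W[(W[:,2]>.165)&(W[:,2]<.26)&(W[:,0]>.2)&(W[:,0]<.8)&(W[:,1]>-.35)&(W[:,1]<.55)]
    E=m[m[:,2]>.228]
    # ring circle fit: RANSAC on outer ring radius .065 with z .2-.226, keep full disc -> use min enclosing via mask correlation
    q=m[(m[:,2]>.2)&(m[:,2]<.228)]
    H=np.zeros((1000,700),np.float32)
    for x,y,z in q: H[int((x-.15)*1000),int((y+.4)*1000)]=1
    K=np.zeros((151,151),np.float32); cv2.circle(K,(75,75),65,1,-1); cv2.circle(K,(75,75),75,-1,1) if False else None
    K2=np.zeros_like(K); cv2.circle(K2,(75,75),74,1,-1); K=2*K-K2
    C=cv2.filter2D(H,-1,K); i,j=np.unravel_index(C.argmax(),C.shape)
    return np.array([i/1000+.15,j/1000-.4]), m
def draw(m,n):
    T=np.zeros((600,800,3),np.uint8)
    for w in m:
        i,j=int(599-(w[0]-.2)*1000),int((.5-w[1])*1000)
        if 0<=i<600 and 0<=j<800: T[i,j]=(0,200,0) if w[2]<.2 else (0,100,255) if w[2]<.226 else (255,255,0)
    cv2.imwrite('pics/'+n+'.png',T)
E
python3 -c "
from h import *
go(.629,.0576,.166,-47)
L,m=topfit(); draw(m,'top5'); print(L)"
```

```text
t 7.57 pos [0.6457 0.0709 0.1658] F [ 6.3  1.8 -2.1] open 0.01
shift [-0.0017  0.0213 -0.0002] turn [-0.16  0.04 -0.  ] rows/5: [-0.0003  0.0043 -0.    ] [-0.03  0.01 -0.  ]
[0.362 0.218]
```

View pics/top5.png

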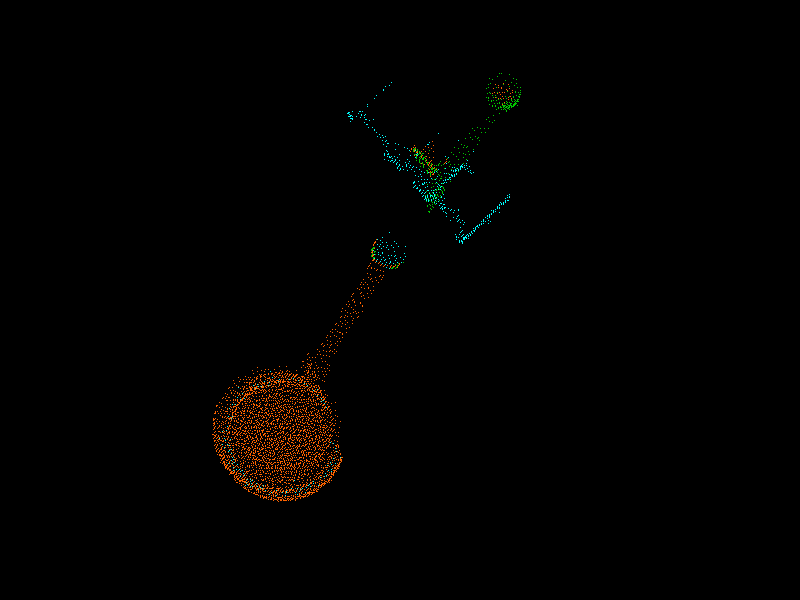

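The push works: the elbow is now at about (0.547, 0.112), so the main arm is at 144° against a target of 151.6°. Another 14 mm or so.

Call:
send_rows --moves '[0,0.004,0,0,0,0,-0.001,0.008,0,0,0,0,-0.001,0.011,0,0,0,0,-0.001,0.014,0,0,0,0,-0.001,0.015,0,0,0,0]'

```text
clock: 8.08
tool_pos: [0.6348, 0.0611, 0.1666]
eef_rot: [0.917, -0.399, 0.001, -0.002]
contact_force: [5.4, 1.4, 0.3]
opening: 0.005
```

```bash
cat >> h.py <<'E'
def state(n,v0):
    a=imaging.snapshot('scene');b=imaging.snapshot('side'); m=np.r_[cloud(a),cloud(b)]
    m=m[(m[:,2]>.165)&(m[:,2]<.26)&(m[:,0]>.15)&(m[:,0]<.8)&(m[:,1]>-.35)&(m[:,1]<.4)]; draw(m,n)
    q=m[(m[:,2]>.2)&(m[:,2]<.228)]
    S=np.array([.709,-.005])
    H=np.zeros((1000,1000),np.float32)
    for x,y,z in q: H[int((x)*1000),int((y+.5)*1000)]=1
    K=np.zeros((151,151),np.float32); cv2.circle(K,(75,75),65,1,-1); K2=np.zeros_like(K); cv2.circle(K2,(75,75),74,1,-1)
    C=cv2.filter2D(H,-1,2*K-K2); i,j=np.unravel_index(C.argmax(),C.shape); L=np.array([i/1000,j/1000-.5])
    e=m[(m[:,2]>.229)&(abs(np.hypot(m[:,0]-S[0],m[:,1]-S[1])-.2)<.022)&(abs(np.hypot(m[:,0]-L[0],m[:,1]-L[1])-.21)<.022)]
    E=np.median(e[:,:2],0) if len(e) else S*0
    print('lens',L,'elbow',E.round(3),len(e),'main',np.rad2deg(np.arctan2(*(E-S)[::-1])).round(1),'foredir',(np.rad2deg(np.arctan2(*(L-E)[::-1]))%360).round(1))
    return L,E
E
python3 -c "
from h import *
go(.629,.0576,.166,-47)
state('top6',0)"
```

```text
t 8.08 pos [0.6348 0.0611 0.1666] F [5.4 1.4 0.3] open 0.01
shift [-0.0013  0.0066  0.0005] turn [-0.24 -0.03 -0.01] rows/5: [-0.0003  0.0013  0.0001] [-0.05 -0.01 -0.  ]
lens [0.334 0.167] elbow [0.529 0.087] 39 main 152.9 foredir 157.7
```

View pics/top6.png

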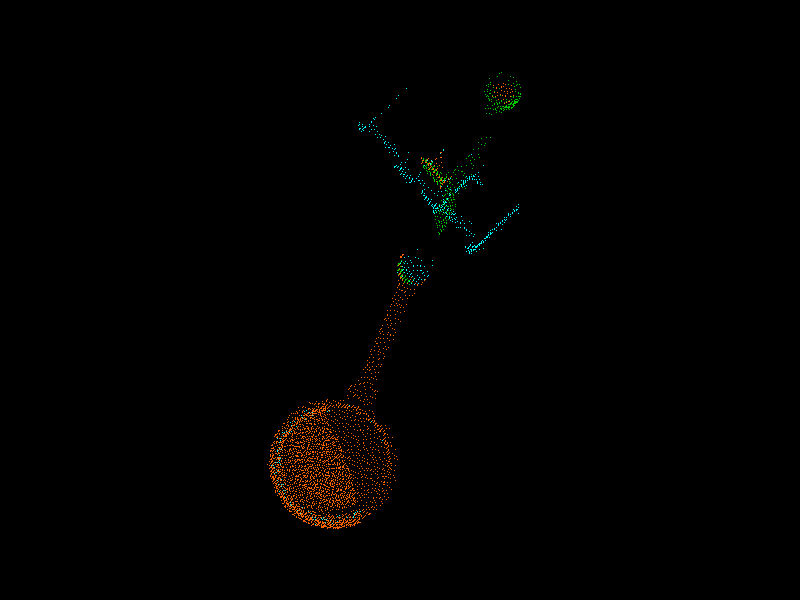

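Main arm is now at about 153°, elbow (0.529, 0.087), which leaves the lens about 4 mm short at best reach, so that's good. I'll retract, rise, and go round to the forearm's +y side.

Call:
send_rows --moves '[0,-0.015,0,0,0,0,0,-0.03,0,0,0,0,0,-0.032,-0.035,0,0,0,0,-0.032,-0.075,0,0,0,0,-0.032,-0.115,0,0,0]'

```text
clock: 8.6
tool_pos: [0.6559, 0.0824, 0.2816]
eef_rot: [0.917, -0.399, -0.001, -0.0]
contact_force: [1.6, 0.6, 0.1]
opening: 0.003
```

```bash
python3 -c "
from h import *
go(.467,.172,.3,-47)"
```

```text
t 8.6 pos [0.6559 0.0824 0.2816] F [1.6 0.6 0.1] open 0.0
shift [-0.1944  0.0771 -0.0178] turn [0.06 0.14 0.  ] rows/5: [-0.0389  0.0154 -0.0036] [0.01 0.03 0.  ]
```

Call:
send_rows --moves '[-0.035,0.013,-0.015,0,0,0,-0.075,0.03,-0.018,0,0,0,-0.113,0.045,-0.018,0,0,0,-0.152,0.06,-0.018,0,0,0,-0.19,0.075,-0.018,0,0,0]'

```text
clock: 9.02
tool_pos: [0.469, 0.1698, 0.3001]
eef_rot: [0.917, -0.399, -0.002, 0.0]
contact_force: [-1.1, 1.3, -0.0]
opening: 0.006
```

```bash
python3 -c "
from h import *
go(.467,.172,.197,-47)
L,E=state('top7',0)
p=imaging.snapshot('scene');save(p,'scene7')"
```

```text
t 9.02 pos [0.469  0.1698 0.3001] F [-1.1  1.3 -0. ] open 0.01
shift [-0.0025 -0.0003  0.1031] turn [ 0.14  0.24 -0.06] rows/5: [-0.0005 -0.0001  0.0206] [ 0.03  0.05 -0.01]
lens [0.336 0.165] elbow [0.527 0.086] 139 main 153.4 foredir 157.5
```

View pics/scene7.png

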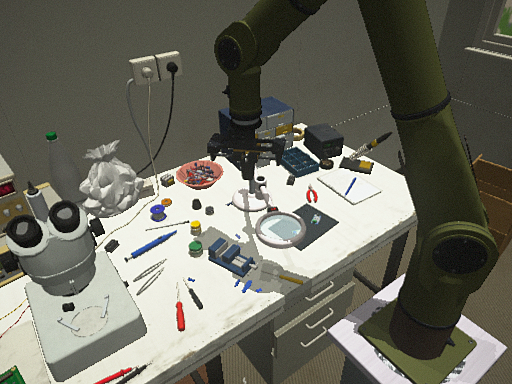

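The scene view shows the gripper hovering over the elbow side of the forearm, with the lens near pixel (280,228). I'll descend beside the tube.

Call:
send_rows --moves '[-0.002,0,0.022,0,0,0,-0.002,0,0.045,0,0,0,-0.002,0,0.067,0,0,0,-0.002,0,0.088,0,0,0,-0.002,0,0.103,0,0,0]'

```text
clock: 9.58
tool_pos: [0.4654, 0.1726, 0.1951]
eef_rot: [0.918, -0.396, -0.004, 0.002]
contact_force: [0.0, 0.3, 0.1]
opening: 0.007
```

```bash
cat >> h.py <<'E'
def arc(E,ang,rad,h,z,yaw=-47):
    a=np.deg2rad(ang); x,y=np.array(E)+rad*np.array([np.cos(a),np.sin(a)])+h*np.array([np.sin(a),-np.cos(a)])
    print('ang',ang,'->',round(x,3),round(y,3)); go(x,y,z,yaw)
E
python3 -c "
from h import *
for a in (157.5,165,175,185,200): arc((.528,.087),a,.09,.018,.197)"
```

```text
ang 157.5 -> 0.452 0.138
t 9.58 pos [0.4654 0.1726 0.1951] F [0.  0.3 0.1] open 0.01
shift [ 0.0158  0.0336 -0.0017] turn [0.41 0.32 0.32] rows/5: [ 0.0032  0.0067 -0.0003] [0.08 0.06 0.06]
ang 165 -> 0.446 0.128
t 9.58 pos [0.4654 0.1726 0.1951] F [0.  0.3 0.1] open 0.01
shift [ 0.0192  0.0451 -0.0017] turn [0.41 0.32 0.32] rows/5: [ 0.0038  0.009  -0.0003] [0.08 0.06 0.06]
ang 175 -> 0.44 0.113
t 9.58 pos [0.4654 0.1726 0.1951] F [0.  0.3 0.1] open 0.01
shift [ 0.026   0.0595 -0.0016] turn [0.41 0.32 0.32] rows/5: [ 0.0052  0.0119 -0.0003] [0.08 0.06 0.06]
ang 185 -> 0.437 0.097
t 9.58 pos [0.4654 0.1726 0.1951] F [0.  0.3 0.1] open 0.01
shift [ 0.0353  0.0726 -0.0016] turn [0.41 0.32 0.32] rows/5: [ 0.0071  0.0145 -0.0003] [0.08 0.06 0.06]
ang 200 -> 0.437 0.073
t 9.58 pos [0.4654 0.1726 0.1951] F [0.  0.3 0.1] open 0.01
shift [ 0.0531  0.0887 -0.0015] turn [0.41 0.32 0.32] rows/5: [ 0.0106  0.0177 -0.0003] [0.08 0.06 0.06]
```

Approach the tube and take up contact gently.

Call:
send_rows --moves '[0.004,0.01,-0.001,0,0,0,0.009,0.02,-0.001,0,0,0,0.013,0.028,-0.001,0,0,0,0.016,0.035,-0.001,0,0,0,0.018,0.042,-0.001,0,0,0]'

```text
clock: 10.0
tool_pos: [0.4481, 0.1296, 0.1974]
eef_rot: [0.918, -0.397, -0.003, 0.001]
contact_force: [0.7, 0.8, 0.0]
opening: 0.007
```

```bash
python3 -c "
from h import *
state('top8',0)
for a in (185,200): arc((.528,.087),a,.09,.018,.197)"
```

```text
lens [0.325 0.13 ] elbow [0.526 0.085] 109 main 153.8 foredir 167.4
ang 185 -> 0.437 0.097
t 10.1 pos [0.4468 0.129  0.1971] F [0.1 0.  0.2] open 0.01
shift [0.0164 0.0292 0.0003] turn [0.4  0.29 0.19] rows/5: [0.0033 0.0058 0.0001] [0.08 0.06 0.04]
ang 200 -> 0.437 0.073
t 10.1 pos [0.4468 0.129  0.1971] F [0.1 0.  0.2] open 0.01
shift [0.0342 0.0452 0.0003] turn [0.4  0.29 0.19] rows/5: [0.0068 0.009  0.0001] [0.08 0.06 0.04]
```

Call:
send_rows --moves '[0.003,0.006,0,0,0,0,0.006,0.012,0,0,0,0,0.009,0.018,0,0,0,0,0.013,0.024,0,0,0,0,0.017,0.029,0,0,0,0]'

```text
clock: 10.52
tool_pos: [0.4371, 0.096, 0.1973]
eef_rot: [0.918, -0.397, -0.004, 0.002]
contact_force: [1.4, 1.4, -0.3]
opening: 0.004
```

```bash
python3 -c "
from h import *
state('top9',0)
for a in (200,215): arc((.527,.086),a,.09,.02,.197)"
```

```text
lens [0.318 0.054] elbow [0.525 0.081] 101 main 154.9 foredir 187.5
ang 200 -> 0.436 0.074
t 10.62 pos [0.4367 0.0949 0.1972] F [-0.6 -0.3 -0.1] open 0.0
shift [0.0146 0.0151 0.0003] turn [0.49 0.29 0.05] rows/5: [0.0029 0.003  0.0001] [0.1  0.06 0.01]
ang 215 -> 0.442 0.051
t 10.62 pos [0.4367 0.0949 0.1972] F [-0.6 -0.3 -0.1] open 0.0
shift [0.0358 0.0264 0.0003] turn [0.49 0.29 0.05] rows/5: [0.0072 0.0053 0.0001] [0.1  0.06 0.01]
```

Call:
send_rows --moves '[0.006,0.007,0,0,0,0,0.013,0.013,0,0,0,0,0.02,0.018,0,0,0,0,0.028,0.022,0,0,0,0,0.036,0.026,0,0,0,0]'

```text
clock: 11.03
tool_pos: [0.4424, 0.0499, 0.1973]
eef_rot: [0.917, -0.399, -0.004, 0.003]
contact_force: [1.0, 1.8, 0.4]
opening: 0.005
```

```bash
python3 -c "
from h import *
state('top10',0)
for a in (230,245): arc((.527,.084),a,.09,.021,.197)"
```

```text
lens [ 0.348 -0.034] elbow [0.522 0.08 ] 27 main 155.7 foredir 213.2
ang 230 -> 0.453 0.029
t 11.13 pos [0.4426 0.0486 0.1973] F [ 0.  -0.1 -0.1] open 0.0
shift [0.0218 0.006  0.0003] turn [ 0.53  0.24 -0.14] rows/5: [0.0044 0.0012 0.0001] [ 0.11  0.05 -0.03]
ang 245 -> 0.47 0.011
t 11.13 pos [0.4426 0.0486 0.1973] F [ 0.  -0.1 -0.1] open 0.0
shift [0.0459 0.0053 0.0001] turn [ 0.53  0.24 -0.14] rows/5: [0.0092 0.0011 0.    ] [ 0.11  0.05 -0.03]
```

Call:
send_rows --moves '[0.008,0.003,0,0,0,0,0.015,0.005,0,0,0,0,0.022,0.006,0,0,0,0,0.029,0.006,0,0,0,0,0.036,0.006,0,0,0,0]'

```text
clock: 11.55
tool_pos: [0.4628, 0.0176, 0.1971]
eef_rot: [0.917, -0.4, -0.004, 0.004]
contact_force: [-1.4, 2.7, 0.9]
opening: 0.005
```

```bash
python3 -c "
from h import *
L,E=state('top11',0)
p=imaging.snapshot('side');save(p,'side11');p=imaging.snapshot('scene');save(p,'scene11')
for a in (245,255): arc((.525,.082),a,.09,.021,.197)"
```

```text
lens [ 0.411 -0.1  ] elbow [0.525 0.076] 42 main 156.3 foredir 237.0
ang 245 -> 0.468 0.009
t 11.75 pos [0.4631 0.0177 0.1972] F [-0.4 -0.  -0.1] open 0.0
shift [0.0094 0.0022 0.0002] turn [ 0.52  0.2  -0.18] rows/5: [0.0019 0.0004 0.    ] [ 0.1   0.04 -0.04]
ang 255 -> 0.481 0.001
t 11.75 pos [0.4631 0.0177 0.1972] F [-0.4 -0.  -0.1] open 0.0
shift [ 0.025  -0.0017  0.0001] turn [ 0.52  0.2  -0.18] rows/5: [ 0.005  -0.0003  0.    ] [ 0.1   0.04 -0.04]
```

View pics/top11.png

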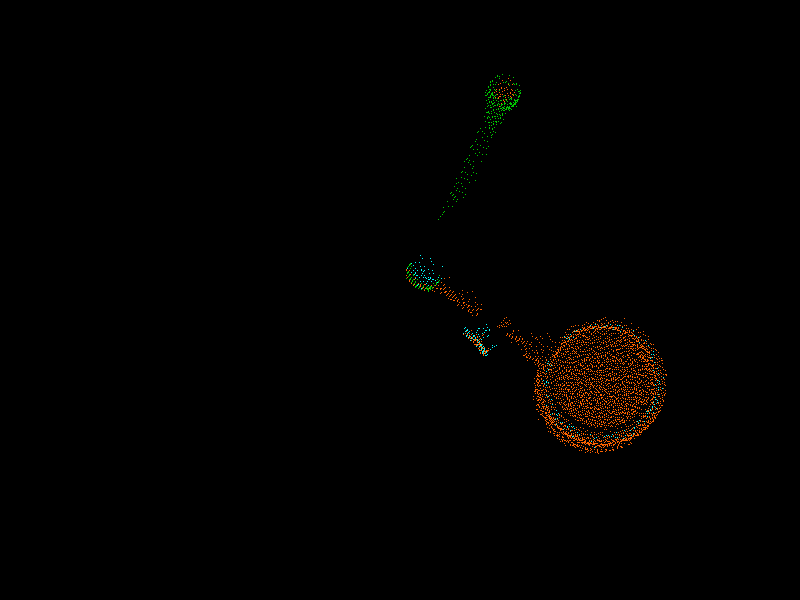

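View pics/scene11.png

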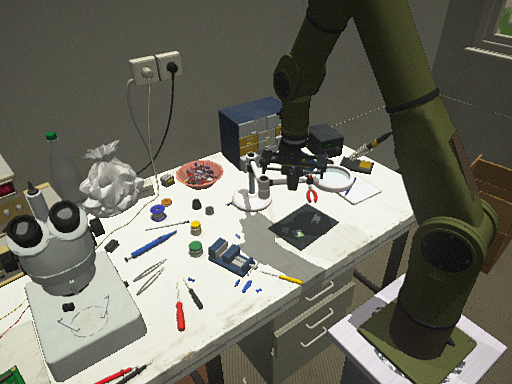

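Call:
send_rows --moves '[0.006,0,0,0,0,0,0.012,-0.001,0,0,0,0,0.017,-0.002,0,0,0,0,0.021,-0.003,0,0,0,0,0.024,-0.003,0,0,0,0]'

```text
clock: 12.17
tool_pos: [0.4825, 0.0018, 0.1971]
eef_rot: [0.916, -0.4, -0.003, 0.003]
contact_force: [-1.7, 0.2, 0.4]
opening: 0.005
```

```bash
python3 -c "
from h import *
L,E=state('top12',0); print(L-[.477,-.112])
go(.489,0,.197,-47)
p=imaging.snapshot('scene');save(p,'scene12')
"
```

```text
lens [ 0.471 -0.127] elbow [0.524 0.076] 42 main 156.2 foredir 255.3
[-0.006 -0.015]
t 12.27 pos [0.4824 0.0013 0.1971] F [-0.6  0.7 -1.1] open 0.0
shift [ 0.0054 -0.0039  0.0001] turn [ 0.5   0.12 -0.24] rows/5: [ 0.0011 -0.0008  0.    ] [ 0.1   0.02 -0.05]
```

View pics/top12.png

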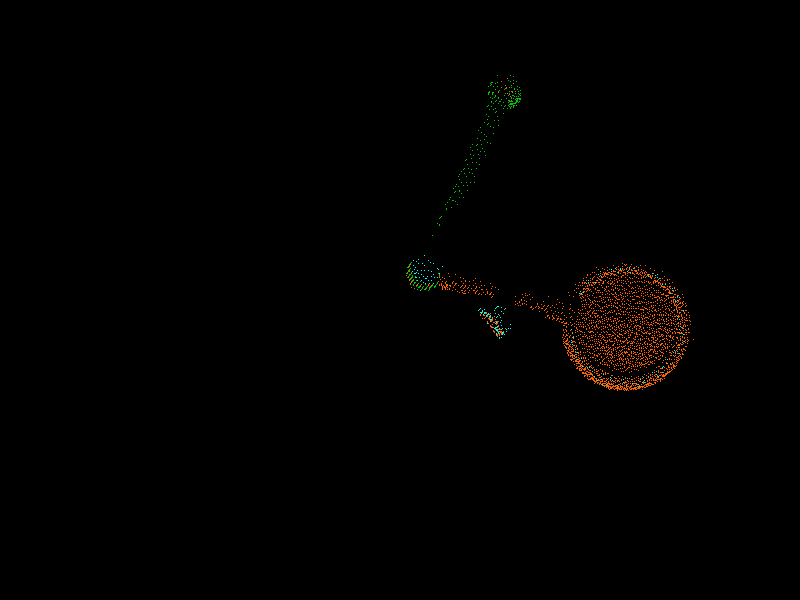

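The lens is at (0.471, −0.127) against the board at about (0.477, −0.112): 16 mm off, inside the 30 mm limit. I'll back the finger away from the tube, lift, and check again unobstructed.

Call:
send_rows --moves '[-0.009,0.01,0,0,0,0,-0.018,0.02,0,0,0,0,-0.024,0.026,0,0,0,0,-0.024,0.026,-0.03,0,0,0,-0.024,0.026,-0.065,0,0,0]'

```text
clock: 12.73
tool_pos: [0.445, 0.0016, 0.2617]
eef_rot: [0.916, -0.401, -0.005, 0.005]
contact_force: [0.8, -0.6, -0.1]
opening: 0.005
```

Call:
send_rows --moves '[0,0,-0.03,0,0,0,-0.02,0,-0.06,0,0,0,-0.055,0,-0.08,0,0,0,-0.095,0,-0.09,0,0,0,-0.13,0,-0.09,0,0,0]'

```text
clock: 13.15
tool_pos: [0.3622, 0.0948, 0.3545]
eef_rot: [0.917, -0.4, -0.004, 0.003]
contact_force: [0.3, -0.1, -0.7]
opening: 0.003
```

```bash
python3 -c "
from h import *
L,E=state('top13',0); 
print(L-[.477,-.112]); s=r.get_state(); print(s['tool_pos'],s['contact_force'],s['clock'])
a=imaging.snapshot('scene');save(a,'scene13');b=imaging.snapshot('side');save(b,'side13');c=imaging.snapshot('wrist');save(c,'wrist13')
for p in (a,b,c):
  for q,z in (('module_1',.004),('lens_center',.212)):
    for o in imaging.pinpoint(q,p)[:2]:
      u=np.array(o['point'])*[512,384]; print(q,round(o['score'],2),u.round(),world(p,*u,z=z).round(3))
"
```

```text
lens [ 0.472 -0.126] elbow [0.523 0.076] 143 main 156.4 foredir 255.9
[-0.005 -0.014]
[0.3596787  0.0983286  0.35277534] [ 0.12772231  0.27918487 -0.20031869] 13.25
module_1 0.57 [296. 234.] [ 0.465 -0.013  0.004]
module_1 0.57 [300. 226.] [ 0.488 -0.051  0.004]
lens_center 0.87 [324. 170.] [ 0.469 -0.119  0.212]
module_1 0.74 [280. 256.] [ 0.463 -0.008  0.004]
module_1 0.43 [321. 259.] [ 0.478 -0.112  0.004]
lens_center 0.89 [338. 214.] [ 0.482 -0.13   0.212]
lens_center 0.61 [301. 141.] [ 0.676 -0.009  0.212]
module_1 0.8 [288.  10.] [ 0.478 -0.114  0.004]
module_1 0.77 [250.  65.] [ 0.468 -0.012  0.004]
```

View pics/side13.png

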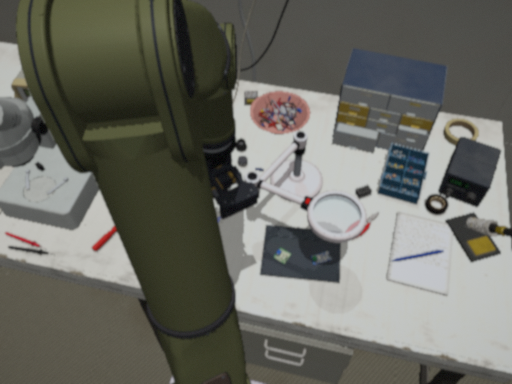

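View pics/scene13.png

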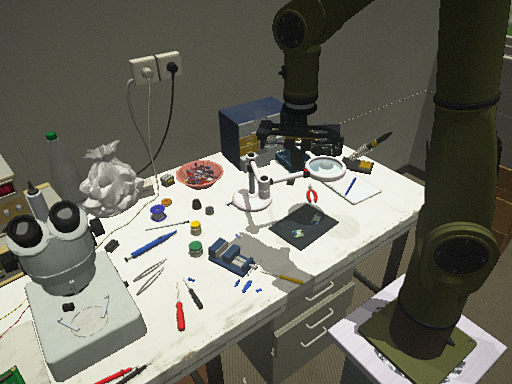

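View pics/wrist13.png

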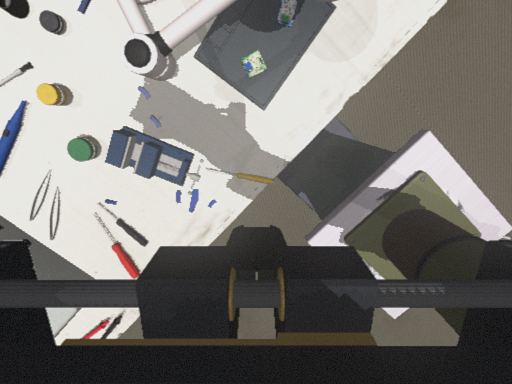

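All the views agree. Board centre is (0.478, −0.113) and undisturbed, the lens is at (0.472, −0.126), and the gripper is clear in the air with about zero force. Handing in.

```bash
python3 -c "
from h import *
s=r.get_state(); print(np.abs(s['qd']).max(), s['contact_force']); L,E=state('top14',0); print(r.finish_job())"
```

```text
0.012100064279320097 [-0.36796728  0.48227987 -0.03086065]
lens [ 0.472 -0.126] elbow [0.522 0.077] 141 main 156.2 foredir 256.1
the job is handed in; nothing more can be done
None
```

The lens now stands about 14 mm from the centre of the blue board, inside the 30 mm limit but not dead centre. I've handed the job in; no verdict was reported.

**What I did:** With the gripper shut, I pushed the main arm round by about 28° and then the forearm by about 98°. I then backed off and lifted clear. The largest push force I read at the end of a move was about 7 N.

**Last checks:**
- **Position:** the lens is at about (0.472, −0.126) and the board at about (0.478, −0.113). The lens reading did not change over the last two looks.
- **Other things:** the board was measured where it was at the start. The pictures show the other board and the loose things undisturbed, judged by eye only. The gripper is free in the air with about zero force.

**What failed or disagreed:**
- **First push missed:** the closed fingertips were about level with the reported TCP, not 25 mm ahead of it. The first pass went over the tube without touching it, so I repeated it lower.
- **Main arm overshot:** it finished at about 156° against the 152° I aimed for, which accounts for most of the offset. I left it because it was within the limit.
- **Networks:** they could not tell the two boards apart, so I picked the blue one from the picture. Their lens readings were up to 14 mm apart between views, so I relied on the depth measurement.

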